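# Set the hub stand to its third click and lock it

### The arm

A 6-joint arm with a two-finger parallel gripper is mounted at the origin on the work surface. World frame = base frame: x ahead of the robot, y to its left, z up, the work surface at z = 0. Lengths are in mm, angles in rad, forces in N, time in s.
With the tool pointing down it reaches from about 350 to 975 mm from the base axis. Payload 7.1 kg.
Tool frame: the origin (TCP) lies midway between the tips of the shut fingers; the grasp point (between the pads) lies 19 mm behind it; z points along the fingers, y is the direction in which the jaws open and shut (so a half turn about z gives the same grasp; the last joint's range is limited). The gripper opens to 88 mm and grips with 3 to 60 N. Pads are 20 mm wide; open, the fingers measure 115 mm over their backs; the gripper's body (75 mm by 178 mm) begins 61 mm behind the grasp point.
Start: joints at [1.125, 0.423, 1.63, -0, 1.089, -0.019], TCP at [258.692, 568.931, 200.875] pointing down, gripper open.
Joint ranges: [-3, 3], [-0.9, 2.11], [0.09, 2.58], [-1.31, 4.45], [0.11, 2.69], [-2.54, 2.54]. Speed limits (rad/s): [2.39, 2.39, 3.01, 3.14, 3.14, 3.14].

### API

Orientations are given as [roll, pitch, yaw] about the fixed x, y, z axes, in that order (R = Rz(yaw) Ry(pitch) Rx(roll)).
In Python, from station import ctrl, eyes, workorder gives the robot as it stands.
- The arm moves only by the tool move_arm, never from a script. Its arguments are lists of equal length, an entry for each row: "xyz": the shift along the tool's x, y, z in m, a list of three; "dr": the turn, a rotation vector about the tool's x, y, z in degrees, a list of three; "grip": the finger opening in m, from 0 to 0.0878. A call has 1 to 12 rows; each row shifts and turns the commanded pose from where the row before left it, along the tool's axes as they then stand; what a row does not reach is not made up. A row lasts 1/12 s, in which the tool goes at most 41.7 mm and 7.16 degrees, less where a joint would pass 70% of its speed; a pose out of reach is approached as far as the arm can. A call with a gripper value outside its range is refused whole. The fingers move at their own pace and stop on an object; "grip_force" is the grip in N (left out, the last holds). Time passes only in rows, so rows that do not move let the fingers close. It gives the time, the measured TCP pose, the force and the opening at its end, in the units of the state.
- ctrl.state(): the state, without advancing time (a new reading comes with each control period).
- eyes.grab_frame(name): name is "side" or "top" or "wrist"; returns the picture (420x560x3 uint8, blue, green, red); there is no depth.
- eyes.camera_info(name): a dict with "mtx" (3x3 intrinsics, pixels), "R" (3x3) and "t" (3): a world point X has camera coordinates R X + t; the wrist camera has in their place "hand_eye" (4x4, takes a point from camera to tool coordinates, whose origin is the TCP and whose axes are the flange's). Camera axes: x right, y down, z forward; pixel columns grow to the right and rows downward; lengths in mm; the calibration is good to about 2 mm. A picture is of the moment at which its call begins: read the wrist's pose just before it. camera_info takes no time and is no camera call.
- workorder.job_done(): hands the job in, once; it reports no verdict.
The state is a dict: "t": time; "qpos": joint angles; "joint_velocities": joint speeds; "effort": joint torques, N m; "tcp_pos": TCP position; "eef_rot": TCP orientation; "force": force on the tool from outside, world axes, zero at the start; "moment": the same for the moment, N m; "opening": finger opening in mm.
Only numpy, scipy, OpenCV 4.12 (cv2) and the standard library are available. Lean on these libraries where they do the work, as an engineer would, in place of code of your own. Each camera call takes 0.05 s, during which the arm holds its last target. There are 200 camera calls.

### The job

The hub stand's sliding jaw is parked at the end of its travel nearest the fixed jaw. With a fingertip push its small upright thumb lever along the slide, away from the fixed jaw, until it has clicked three times, and leave it resting in that third click, never running on towards the fourth; then push the locking lever at the end of the stand right over to its other stop. Only push, lightly and without pinching or lifting anything, leave the loose parts around where they are, and finish clear.

Things in the scene. Friction and masses are not known exactly. Their poses are not given: they have to be found in the camera images.
- stand: grey steel plate of the hub stand, fixed to the bench, 155 (x) x 360 (y) x 14 mm thick; spans x -90..65, y -180..180 mm from the origin, which lies on the bench under it. Its y is the slide's direction, z up, -x the side with the thumb lever (faces the robot within 0.45 rad of yaw). All 'stand' coordinates below are in this frame
- fixed_jaw (a point): top of the fixed jaw, an upright aluminium plate 50 mm wide (stand x 5..55 mm), 8 mm thick, at stand y -119 mm, point 88 mm above the bench. The sliding jaw is its twin, at stand y -23 mm when parked
- dimples (a point): first of six small black dimples in the plate, one per stop of the thumb lever: stand x -79 mm, y -5 (parked), 13, 31, 49, 67, 85 mm (clicks 1 to 5), 14 mm above the bench. The lever stands level with its dimple
- jaw (a joint): travel of the sliding jaw along stand +y, in m: 0 parked, to 0.090. Clicks 1 to 5 at 0.018, 0.036, 0.054, 0.072, 0.090. Sprung: 4 to 8 N gets it over the hump midway between stops, then it jumps ahead by itself to the next stop and stays within about 1 mm of it
- jaw_lever (a point): top centre of the thumb lever, a black upright block in front of the sliding jaw and fixed to it: 22 (stand x) x 12 (stand y) mm, 22 to 66 mm above the bench; point 66 mm up, at stand x -55, y -5 mm + jaw travel. Push its -y face; the plate is free for 100 mm beyond that face. A flat bar, 16 to 24 mm above the bench, joins it to the jaw
- lock (a joint): angle of the locking lever in rad: starts between 0 and 0.2 (leaning towards stand -x), swings to its stop at 1.1 (leaning towards +x; upright at 0.55). Stays where left; 1 to 2 N at its tip moves it
- lock_tip (a point): free end of the locking lever: 12 mm steel bar with a flat aluminium paddle (22 mm wide along stand y, 10 mm thick, last 31 mm), 70 mm from pivot to this point. Pivot axis along y at stand x 0, y 145 mm, 44 mm above the bench, in a block 60 x 44 mm, 40 mm high. Push its -x side towards +x
- spacer_mid (a point): loose aluminium ring, 30 mm across, 16 mm tall, on the plate's front corner; point at its centre; leave alone
- hub_mid (a point): loose aluminium wheel hub standing on end behind the stand, 62 mm across, 102 mm tall; point half-way up; leave alone
- wrench_mid (a point): loose flat steel wrench, 180 mm long, lying in front of the stand, 8 mm high; point at its middle; leave alone
- driver_mid (a point): loose screwdriver, 190 mm long, 26 mm high, lying to the left of the stand; point at its middle; leave alone
- sealant_mid (a point): loose bottle, 60 mm across, 150 mm tall; point half-way up; leave alone
- sprocket_mid (a point): loose dark steel ring-shaped sprocket, 86 mm across, 12 mm high; point at its centre; leave alone
- grease_mid (a point): loose white round tub, 64 mm across, 35 mm tall; point half-way up; leave alone

How it is judged (in metres and radians):
On the way, in this order (a step that is already met when the one before it is completed fails the run):
1. the jaw has come to the first or second click, lock still open (value of joint jaw between 0.015 and 0.045 m and value of joint lock below 0.4 rad).
2. the jaw rests in the third click, lock still open (value of joint jaw between 0.051 and 0.057 m and velocity of joint jaw between -0.01 and 0.01 m/s and value of joint lock below 0.4 rad), for 0.3 s.
3. the locking lever is pushed right over with the jaw in the third click (value of joint jaw between 0.051 and 0.057 m and value of joint lock above 0.95 rad), for 0.2 s.
At the end, for the whole second after the job is handed in: the sliding jaw rests within 3 mm of the third click (0.054 m) and the locking lever stands past 0.95 rad (stop at 1.1), the loose parts within 20 mm of where they were (all of step 3 and velocity of joint jaw between -0.01 and 0.01 m/s); the robot touches nothing.
It fails at once if the jaw ran on past the third click towards the fourth (more than 8 mm) (value of joint jaw above 0.062 m).
It fails at once if a lever was pinched or shoved hard (over 40 N on the thumb lever, 60 N on the locking lever) (contact force between the fingers and jaw above 40 N or contact force between the fingers and lock above 60 N).
It fails at once if a loose part was moved by more than 20 mm or lifted (distance of any of spacer_mid, hub_mid, wrench_mid, driver_mid, sealant_mid, sprocket_mid, grease_mid from where it was at the start of the episode above 0.02 m).
It also fails if it takes over 70 s, if anything falls off the work surface, if the arm or the gripper's body presses on something with over 40 N, if the wrist force passes 120 N, or if a joint passes its speed limit or range.

## Working session

There is one attempt and no reset: what is moved stays moved. The work goes in short steps, Python scripts to look and compute and a tool call to move; the robot and the scene stay as the last step left them, time stands still between calls to the robot, and variables do not carry over. Pictures are saved under pics/ and viewed, about 8 in all and at most 12, crops included, and the job is handed in when it is done.

Besides the shell and the picture viewer there is one more tool, called after ">>>" by a JSON object that holds its "method" and its "body". move_arm: Moves the arm, as the interface text tells. Its arguments: {"type":"object","properties":{"xyz":{"type":"array","items":{"type":"array","items":{"type":"number"}}},"dr":{"type":"array","items":{"type":"array","items":{"type":"number"}}},"grip":{"type":"array","items":{"type":"number"}},"grip_force":{"type":"number"}},"required":["xyz","dr","grip"]}

```bash
mkdir -p pics
cat > h.py <<'E'
import numpy as np, cv2
from station import ctrl, eyes, workorder
from scipy.spatial.transform import Rotation as Ro
def info(n):
    c=eyes.camera_info(n); return np.array(c['mtx']),np.array(c['R']),np.array(c['t']).ravel()
def proj(n,X):
    K,R,t=info(n); p=K@(R@np.asarray(X,float)+t); return p[:2]/p[2]
def ray(n,uv):
    K,R,t=info(n); d=R.T@np.linalg.solve(K,[*uv,1]); return -R.T@t,d
def onplane(n,uv,z):
    o,d=ray(n,uv); return o+d*(z-o[2])/d[2]
E
python3 - <<'E'
from h import *
for n in ('top','side'):
    cv2.imwrite(f'pics/{n}0.png',eyes.grab_frame(n)); K,R,t=info(n); print(n,K.round(1).tolist(),(-R.T@t).round(),R[2].round(2))
print(ctrl.state())
E
```

```text
top [[379.9, 0.0, 277.9], [0.0, 379.9, 205.2], [0.0, 0.0, 1.0]] [ 511.   -2. 1011.] [ 0.08 -0.02 -1.  ]
side [[407.7, 0.0, 274.4], [0.0, 407.7, 203.3], [0.0, 0.0, 1.0]] [ 482. -615.  573.] [ 0.12  0.77 -0.62]
{'t': 0.1, 'qpos': array([ 1.12501144e+00,  4.23772326e-01,  1.63059086e+00,  2.73318690e-05,
        1.08860112e+00, -1.89969890e-02]), 'joint_velocities': array([-0.00046047, -0.00280619, -0.00139766, -0.00048119, -0.00077503,
        0.0005174 ]), 'effort': array([-3.97068652e-04, -5.45613992e+01, -2.74324626e+01,  6.45393273e-02,
        1.87251315e-02, -1.03161383e-05]), 'tcp_pos': array([258.45984826, 568.47973986, 200.18344184]), 'eef_rot': array([-3.14022171e+00, -5.02494299e-05,  2.71479203e+00]), 'force': array([-0.51536891,  0.44924692,  0.39624834]), 'moment': array([-0.00051757,  0.0472164 , -0.01322773]), 'opening': 88.19400128293654}
```

View pics/top0.png

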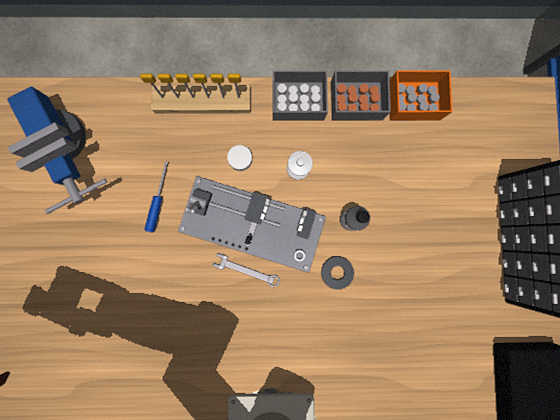

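View pics/side0.png

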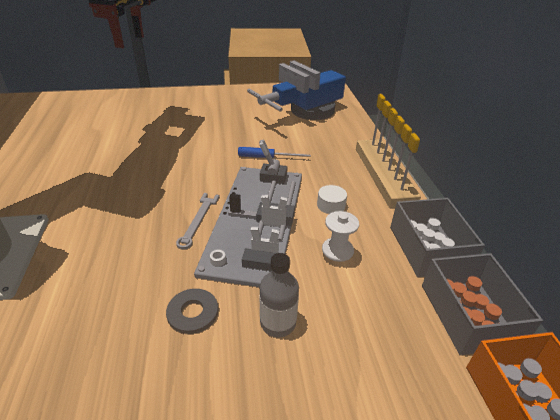

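The top view shows the plate with corners near (201,177), (181,236), (305,272) and (326,214). The thumb lever is at about (250,238), the dimples run along (214..247, 238..248) and the lock block is at (199,203). I'll measure from enlarged crops.

Run:
```python
from h import *
t=cv2.imread('pics/top0.png')
c=cv2.resize(t[165:285,170:335],None,fx=4.8,fy=4.8,interpolation=cv2.INTER_CUBIC); cv2.imwrite('pics/topc.png',c)
s=cv2.imread('pics/side0.png')
c=cv2.resize(s[130:290,190:310],None,fx=3.7,fy=3.7,interpolation=cv2.INTER_CUBIC); cv2.imwrite('pics/sidec.png',c)
# plate: low saturation, grey
hsv=cv2.cvtColor(t,cv2.COLOR_BGR2HSV)
m=((hsv[...,1]<70)&(hsv[...,2]>60)).astype(np.uint8); m[:165]=0;m[285:]=0;m[:,:170]=0;m[:,335:]=0
n,l,st,_=cv2.connectedComponentsWithStats(m); k=1+st[1:,4].argmax(); print(st[k])
cs,_=cv2.findContours((l==k).astype(np.uint8),cv2.RETR_EXTERNAL,cv2.CHAIN_APPROX_NONE)
P=np.array([onplane('top',p[0],14)[:2] for p in max(cs,key=len)],np.float32)
r=cv2.minAreaRect(P); print(r, cv2.boxPoints(r))
```

```text
[ 178  176  148   97 8003]
((547.8250122070312, 44.345123291015625), (358.4825134277344, 159.63426208496094), 72.12074279785156) [[ 416.83337 -101.73497]
 [ 568.7582  -150.74461]
 [ 678.81665  190.42522]
 [ 526.89185  239.43486]]
```

View pics/topc.png

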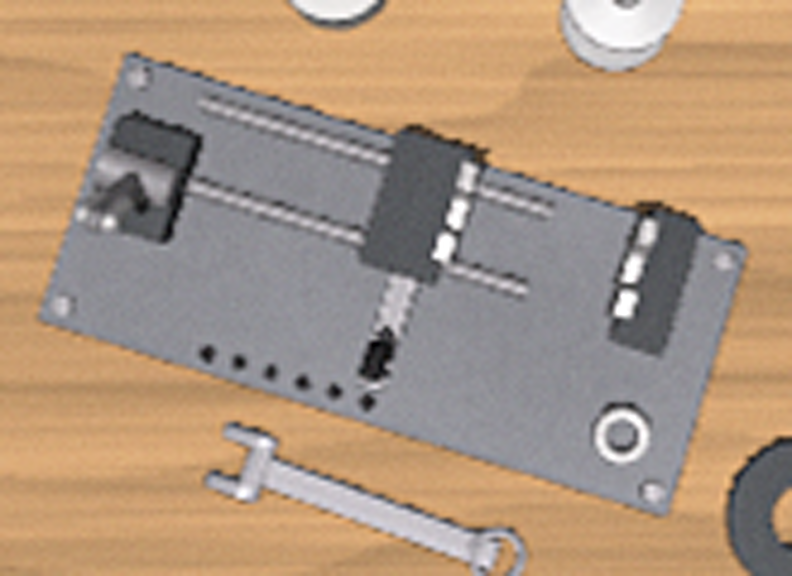

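View pics/sidec.png

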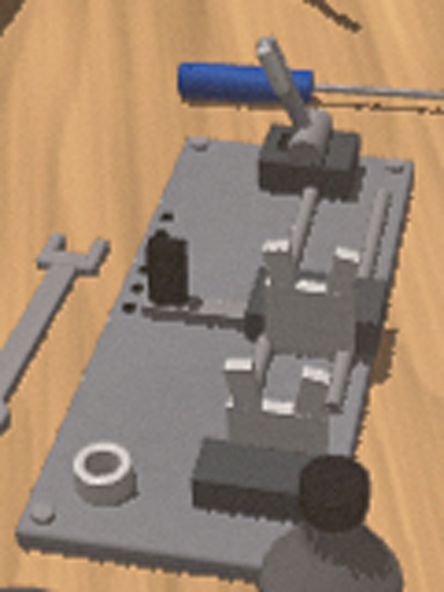

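The top crop shows six dimples from (368,402) to (207,353), the lever top at about (378,355), and the lock lever leaning towards the camera's lower left with its tip near (95,215). The side crop confirms that the jaw is parked and the lock lever leans towards -x. Next I'll fit the pose.

```bash
cat >> h.py <<'E'
def fit(A,B): # 2D rigid A->B
    a,b=A.mean(0),B.mean(0); H=(A-a).T@(B-b); th=np.arctan2(H[0,1]-H[1,0],H[0,0]+H[1,1])
    R=np.array([[np.cos(th),-np.sin(th)],[np.sin(th),np.cos(th)]]); return th,b-R@a
E
python3 - <<'E'
from h import *
pc=lambda p:(170+(p[0]+.5)/4.8-.5,165+(p[1]+.5)/4.8-.5)
# refine dimples by dark centroid in the grab
t=cv2.imread('pics/top0.png'); g=cv2.cvtColor(t,cv2.COLOR_BGR2GRAY).astype(float)
dc=[(368,402),(334,391),(302,382),(270,372),(238,362),(207,353)]
D=[]
for d in dc:
    u,v=map(lambda q:int(round(q)),pc(d)); w=np.clip(95-g[v-2:v+3,u-2:u+3],0,None); yy,xx=np.mgrid[v-2:v+3,u-2:u+3]
    D.append(((w*xx).sum()/w.sum(),(w*yy).sum()/w.sum()))
C=[pc(p) for p in [(128,55),(40,317),(667,515),(747,243)]]
B=np.array([onplane('top',p,14)[:2] for p in D+C])
A=np.array([(-79,y) for y in(-5,13,31,49,67,85)]+[(65,180),(-90,180),(-90,-180),(65,-180)],float)
for s in (slice(0,6),slice(6,10),slice(0,10)):
    th,o=fit(A[s],B[s]); R=np.array([[np.cos(th),-np.sin(th)],[np.sin(th),np.cos(th)]]); print(th,o.round(1),((B[s]-(A[s]@R.T+o))).round(1).tolist())
W=lambda x,y,z:np.r_[R@[x,y]+o,z]
np.save('pose.npy',[th,*o])
im=cv2.imread('pics/top0.png'); si=cv2.imread('pics/side0.png')
for n in('top','side'):
  print(n,[proj(n,W(*p)).round(1).tolist() for p in[(-55,-5,66),(0,145,44),(-79,-5,14),(-90,180,14),(-90,-180,14)]])
for a in(0,.1,.2):
  p=W(-70*np.sin(.55-a),145,44+70*np.cos(.55-a)); print(a,p.round(),proj('top',p).round(1),proj('side',p).round(1))
print(W(-55,-5,66))
E
```

```text
-0.30068558166667303 [558.3  42.2] [[-0.3, -0.7], [0.2, -0.2], [-0.3, 0.3], [0.3, 0.3], [0.4, -0.0], [-0.3, 0.2]]
-0.30825342386670374 [557.9  40.9] [[-2.8, -1.6], [1.6, -2.3], [0.9, 1.6], [0.4, 2.3]]
-0.30852010655567813 [557.9  41.4] [[-0.0, -0.5], [0.4, 0.1], [-0.3, 0.6], [0.2, 0.7], [0.2, 0.4], [-0.6, 0.7], [-2.8, -2.0], [1.6, -2.8], [1.0, 1.1], [0.5, 1.9]]
top [[247.6, 239.6], [198.3, 201.3], [246.0, 248.3], [176.8, 231.3], [309.0, 272.3]]
side [[234.7, 195.2], [273.4, 167.5], [224.8, 213.3], [239.9, 166.1], [193.6, 273.6]]
0 [567. 191. 104.] [188.8 213.6] [257.9 143.7]
0.1 [573. 189. 107.] [189.3 211.1] [260.6 142.7]
0.2 [579. 187. 110.] [190.  208.4] [263.4 141.9]
[503.9410369   53.31020735  66.        ]
```

Predicted pixels match: lever top (165,241) against about (165,238) in the side crop, and lock tip angle about 0.12. Tool x will be aligned with stand +y, which makes tool y stand +x. First I turn in place and shut the fingers.

>>> {"method": "move_arm", "body": {"xyz": [[0, 0, 0], [0, 0, 0], [0, 0, 0], [0, 0, 0], [0, 0, 0], [0, 0, 0], [0, 0, 0], [0, 0, 0], [0, 0, 0], [0, 0, 0], [0, 0, 0], [0, 0, 0]], "dr": [[0, 0, 6.92], [0, 0, 6.92], [0, 0, 6.92], [0, 0, 6.92], [0, 0, 6.92], [0, 0, 6.92], [0, 0, 6.92], [0, 0, 6.92], [0, 0, 6.92], [0, 0, 6.92], [0, 0, 6.92], [0, 0, 6.92]], "grip": [0, 0, 0, 0, 0, 0, 0, 0, 0, 0, 0, 0], "grip_force": 20}}

```text
t: 1.1
tcp_pos: [258.5, 568.6, 200.4]
eef_rot: [-3.141, 0.001, 1.26]
force: [0.2, 0.2, 0.1]
opening: 11.0
```

```bash
cat >> h.py <<'E'
TH,O=-0.306,np.array([558.2,41.8])
RS=np.array([[np.cos(TH),-np.sin(TH)],[np.sin(TH),np.cos(TH)]])
def tostand(p): return np.r_[RS.T@(np.asarray(p[:2])-O),p[2]]
def W(x,y,z): return np.r_[RS@[x,y]+O,z]
def where(target=None):
    s=ctrl.state(); p=tostand(s['tcp_pos']); print('t',round(s['t'],2),'stand',p.round(1),'rot',s['eef_rot'].round(4),'F stand',np.r_[RS.T@s['force'][:2],s['force'][2]].round(1),'open',round(s['opening'],1))
    if target is not None:
        d=Ro.from_euler('xyz',s['eef_rot']).inv().apply(W(*target)-s['tcp_pos']); print('tool shift',d.round(1))
E
python3 - <<'E'
from h import *
where((-55,-45,150)); print(np.array(eyes.camera_info('wrist')['hand_eye']).round(2))
E
```

```text
t 1.1 stand [-444.4  412.1  200.4] rot [-3.1415e+00  9.0000e-04  1.2595e+00] F stand [0.1 0.2 0.1] open 11.0
tool shift [-455.   391.9   50.8]
[[  -0.     -0.96   -0.29   81.56]
 [   1.     -0.     -0.     -0.33]
 [   0.     -0.29    0.96 -184.81]
 [   0.      0.      0.      1.  ]]
```

>>> {"method": "move_arm", "body": {"xyz": [[-0.0228, 0.0196, 0], [-0.0228, 0.0196, 0], [-0.0228, 0.0196, 0], [-0.0228, 0.0196, 0], [-0.0228, 0.0196, 0], [-0.0228, 0.0196, 0], [-0.0228, 0.0196, 0], [-0.0228, 0.0196, 0], [-0.0228, 0.0196, 0], [-0.0228, 0.0196, 0], [-0.0228, 0.0196, 0], [-0.0228, 0.0196, 0]], "dr": [[0, 0, 0], [0, 0, 0], [0, 0, 0], [0, 0, 0], [0, 0, 0], [0, 0, 0], [0, 0, 0], [0, 0, 0], [0, 0, 0], [0, 0, 0], [0, 0, 0], [0, 0, 0]], "grip": [0, 0, 0, 0, 0, 0, 0, 0, 0, 0, 0, 0]}}

```text
t: 2.1
tcp_pos: [400.9, 235.8, 200.7]
eef_rot: [-3.141, 0.0, 1.266]
force: [0.8, 0.4, 0.2]
opening: 0.2
```

>>> {"method": "move_arm", "body": {"xyz": [[-0.0228, 0.0196, 0], [-0.0228, 0.0196, 0], [-0.0228, 0.0196, 0], [-0.0228, 0.0196, 0], [-0.0228, 0.0196, 0], [-0.0228, 0.0196, 0], [-0.0228, 0.0196, 0], [-0.0228, 0.0196, 0], [0, 0, 0.025], [0, 0, 0.025], [0, 0, 0], [0, 0, 0]], "dr": [[0, 0, 0], [0, 0, 0], [0, 0, 0], [0, 0, 0], [0, 0, 0], [0, 0, 0], [0, 0, 0], [0, 0, 0], [0, 0, 0], [0, 0, 0], [0, 0, 0], [0, 0, 0]], "grip": [0, 0, 0, 0, 0, 0, 0, 0, 0, 0, 0, 0]}}

```text
t: 3.1
tcp_pos: [494.2, 16.1, 150.0]
eef_rot: [-3.138, 0.001, 1.265]
force: [0.6, 0.7, 0.4]
opening: 0.4
```

Run:
```python
from h import *
where((-55,-45,42)); cv2.imwrite('pics/w1.png',eyes.grab_frame('wrist'))
```

```text
t 3.1 stand [-53.2 -43.8 150. ] rot [-3.1381e+00  1.1000e-03  1.2652e+00] F stand [0.4 0.9 0.4] open 0.4
tool shift [ -1.1  -1.4 108. ]
```

View pics/w1.png

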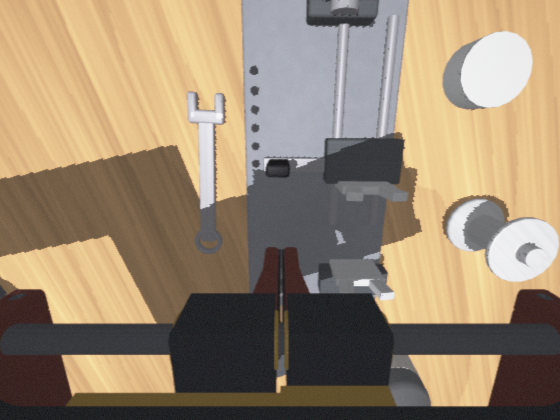

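The wrist view shows the dimples from (256,162) up to (254,70). The lever is at about (278,168), and the fingers are closed behind it with a clear path. I'll check these against the fitted pose.

```bash
cat >> h.py <<'E'
def wproj(s,X):
    c=eyes.camera_info('wrist'); H=np.array(c['hand_eye']); K=np.array(c['mtx'])
    p=Ro.from_euler('xyz',s['eef_rot']).inv().apply(np.asarray(X)-s['tcp_pos']); p=H[:3,:3].T@(p-H[:3,3]); p=K@p; return p[:2]/p[2]
def wray(s,uv,z):
    c=eyes.camera_info('wrist'); H=np.array(c['hand_eye']); K=np.array(c['mtx']); R=Ro.from_euler('xyz',s['eef_rot'])
    o=s['tcp_pos']+R.apply(H[:3,3]); d=R.apply(H[:3,:3]@np.linalg.solve(K,[*uv,1])); return o+d*(z-o[2])/d[2]
E
python3 - <<'E'
from h import *
s=ctrl.state(); g=cv2.cvtColor(cv2.imread('pics/w1.png'),cv2.COLOR_BGR2GRAY)
m=(g<55).astype(np.uint8); m[:,:240]=0; m[:,296:]=0; m[:55]=0; m[190:]=0
n,l,st,c=cv2.connectedComponentsWithStats(m)
for i in range(1,n):
    if st[i,4]>15:
        z=66 if st[i,4]>150 else 14; print(c[i].round(1),st[i].tolist(),tostand(wray(s,c[i],z)).round(1))
x,y,w,h,_=st[1:][st[1:,4].argmax()]
print('tip px',wproj(s,s['tcp_pos']).round(),'lever top pred',[wproj(s,W(-55+a,-5+b,66)).round(1).tolist() for a,b in((-11,-6),(11,-6),(11,6),(-11,6))])
E
```

```text
[278.7 167.7] [266, 160, 24, 17, 255] [-54.8  -0.3  66. ]
tip px [281. 250.] lever top pred [[266.4, 179.5], [290.6, 179.5], [290.7, 166.3], [266.3, 166.3]]
```

The lever sits where predicted, within about 2 mm. I descend behind it.

>>> {"method": "move_arm", "body": {"xyz": [[-0.001, -0.0015, 0.018], [0, 0, 0.018], [0, 0, 0.018], [0, 0, 0.018], [0, 0, 0.018], [0, 0, 0.018], [0, 0, 0], [0, 0, 0]], "dr": [[0, 0, 0], [0, 0, 0], [0, 0, 0], [0, 0, 0], [0, 0, 0], [0, 0, 0], [0, 0, 0], [0, 0, 0]], "grip": [0, 0, 0, 0, 0, 0, 0, 0]}}

```text
t: 3.82
tcp_pos: [494.2, 16.1, 43.6]
eef_rot: [3.142, 0.0, 1.266]
force: [-0.1, 0.3, 0.3]
opening: 0.4
```

>>> {"method": "move_arm", "body": {"xyz": [[0.004, 0, 0], [0.004, 0, 0], [0.004, 0, 0], [0.002, 0, 0], [0.002, 0, 0], [0, 0, 0], [0, 0, 0]], "dr": [[0, 0, 0], [0, 0, 0], [0, 0, 0], [0, 0, 0], [0, 0, 0], [0, 0, 0], [0, 0, 0]], "grip": [0, 0, 0, 0, 0, 0, 0]}}

```text
t: 4.4
tcp_pos: [498.6, 31.1, 43.0]
eef_rot: [3.141, 0.0, 1.266]
force: [-1.5, 0.6, -0.4]
opening: 0.7
```

Run:
```python
from h import *
where()
```

```text
t 4.4 stand [-53.6 -28.2  43. ] rot [3.1415 0.     1.2658] F stand [-1.6  0.2 -0.4] open 0.7
```

>>> {"method": "move_arm", "body": {"xyz": [[0.0015, 0, 0], [0.0015, 0, 0], [0.0015, 0, 0], [0.0015, 0, 0], [0.0015, 0, 0], [0.0015, 0, 0], [0, 0, 0]], "dr": [[0, 0, 0], [0, 0, 0], [0, 0, 0], [0, 0, 0], [0, 0, 0], [0, 0, 0], [0, 0, 0]], "grip": [0, 0, 0, 0, 0, 0, 0]}}

```text
t: 4.98
tcp_pos: [501.2, 39.5, 42.8]
eef_rot: [-3.141, 0.0, 1.266]
force: [0.6, -2.1, 0.5]
opening: 0.5
```

>>> {"method": "move_arm", "body": {"xyz": [[0.001, 0, 0], [0.001, 0, 0], [0.001, 0, 0], [0, 0, 0]], "dr": [[0, 0, 0], [0, 0, 0], [0, 0, 0], [0, 0, 0]], "grip": [0, 0, 0, 0]}}

```text
t: 5.32
tcp_pos: [502.1, 42.2, 42.8]
eef_rot: [-3.141, 0.0, 1.266]
force: [0.4, -4.6, -0.2]
opening: 0.5
```

Run:
```python
from h import *
where()
```

```text
t 5.32 stand [-53.6 -16.5  42.8] rot [-3.1414e+00  4.0000e-04  1.2656e+00] F stand [ 1.7 -4.3 -0.2] open 0.5
```

>>> {"method": "move_arm", "body": {"xyz": [[0.001, 0, 0], [0.001, 0, 0], [0, 0, 0]], "dr": [[0, 0, 0], [0, 0, 0], [0, 0, 0]], "grip": [0, 0, 0]}}

```text
t: 5.57
tcp_pos: [502.8, 44.3, 42.9]
eef_rot: [-3.142, -0.0, 1.265]
force: [0.4, -3.7, -0.1]
opening: 0.5
```

>>> {"method": "move_arm", "body": {"xyz": [[0.001, 0, 0], [0.001, 0, 0], [0, 0, 0]], "dr": [[0, 0, 0], [0, 0, 0], [0, 0, 0]], "grip": [0, 0, 0]}}

```text
t: 5.82
tcp_pos: [503.6, 46.7, 42.9]
eef_rot: [3.141, -0.001, 1.265]
force: [0.2, 1.1, -0.1]
opening: 0.7
```

>>> {"method": "move_arm", "body": {"xyz": [[0.001, 0, 0], [0.001, 0, 0], [0, 0, 0]], "dr": [[0, 0, 0], [0, 0, 0], [0, 0, 0]], "grip": [0, 0, 0]}}

```text
t: 6.07
tcp_pos: [504.2, 48.5, 42.9]
eef_rot: [3.141, -0.0, 1.266]
force: [-0.5, -0.9, -0.2]
opening: 0.9
```

Run:
```python
from h import *
where()
cv2.imwrite('pics/w2.png',eyes.grab_frame('wrist')[:260,180:420])
```

```text
t 6.07 stand [-53.5  -9.9  42.9] rot [ 3.1414e+00 -3.0000e-04  1.2656e+00] F stand [-0.2 -1.  -0.2] open 0.9
```

View pics/w2.png

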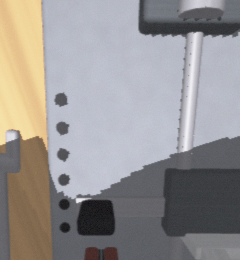

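The first click is confirmed: force rose to about 4.5 N and then dropped, the hump passing at TCP y ≈ -13, and the lever now stands at dimple 2 (row ~204). I expect the second hump near TCP y ≈ +5 and the third near +23.

>>> {"method": "move_arm", "body": {"xyz": [[0.001, 0, 0], [0.001, 0, 0], [0.001, 0, 0], [0.001, 0, 0], [0.001, 0, 0], [0.001, 0, 0], [0.001, 0, 0], [0.001, 0, 0], [0.001, 0, 0], [0.001, 0, 0], [0, 0, 0]], "dr": [[0, 0, 0], [0, 0, 0], [0, 0, 0], [0, 0, 0], [0, 0, 0], [0, 0, 0], [0, 0, 0], [0, 0, 0], [0, 0, 0], [0, 0, 0], [0, 0, 0]], "grip": [0, 0, 0, 0, 0, 0, 0, 0, 0, 0, 0]}}

```text
t: 7.03
tcp_pos: [506.9, 57.5, 42.9]
eef_rot: [-3.141, 0.0, 1.266]
force: [-0.7, -3.7, 0.8]
opening: 0.4
```

>>> {"method": "move_arm", "body": {"xyz": [[0.001, 0, 0], [0.001, 0, 0], [0, 0, 0]], "dr": [[0, 0, 0], [0, 0, 0], [0, 0, 0]], "grip": [0, 0, 0]}}

```text
t: 7.28
tcp_pos: [507.5, 59.4, 42.8]
eef_rot: [-3.141, 0.0, 1.266]
force: [-1.1, -4.2, 0.3]
opening: 0.5
```

>>> {"method": "move_arm", "body": {"xyz": [[0.001, 0, 0], [0.001, 0, 0], [0, 0, 0]], "dr": [[0, 0, 0], [0, 0, 0], [0, 0, 0]], "grip": [0, 0, 0]}}

```text
t: 7.53
tcp_pos: [508.2, 61.5, 42.9]
eef_rot: [-3.142, -0.0, 1.265]
force: [0.4, -3.6, -0.0]
opening: 0.5
```

Run:
```python
from h import *
where()
```

```text
t 7.53 stand [-53.6   3.8  42.9] rot [-3.1416e+00 -1.0000e-04  1.2654e+00] F stand [ 1.4 -3.3 -0. ] open 0.5
```

Near the second hump, as expected.

>>> {"method": "move_arm", "body": {"xyz": [[0.001, 0, 0], [0.001, 0, 0], [0, 0, 0]], "dr": [[0, 0, 0], [0, 0, 0], [0, 0, 0]], "grip": [0, 0, 0]}}

```text
t: 7.78
tcp_pos: [509.1, 63.9, 42.9]
eef_rot: [3.141, -0.001, 1.265]
force: [0.2, -0.5, 0.1]
opening: 0.0
```

>>> {"method": "move_arm", "body": {"xyz": [[0.001, 0, 0], [0.0005, 0, 0], [0, 0, 0]], "dr": [[0, 0, 0], [0, 0, 0], [0, 0, 0]], "grip": [0, 0, 0]}}

```text
t: 8.03
tcp_pos: [509.4, 65.1, 42.9]
eef_rot: [3.141, -0.0, 1.266]
force: [-0.2, -0.1, 0.2]
opening: 0.4
```

Run:
```python
from h import *
where()
```

```text
t 8.03 stand [-53.6   7.5  42.9] rot [ 3.1414e+00 -3.0000e-04  1.2657e+00] F stand [-0.1 -0.2  0.2] open 0.4
```

Second click done, with the force gone at TCP y ≈ +5. Now I go for the third, whose hump should be near +23.

>>> {"method": "move_arm", "body": {"xyz": [[0.0015, 0, 0], [0.0015, 0, 0], [0.001, 0, 0], [0.001, 0, 0], [0.001, 0, 0], [0.001, 0, 0], [0.001, 0, 0], [0.001, 0, 0], [0.001, 0, 0], [0.001, 0, 0], [0.001, 0, 0], [0, 0, 0]], "dr": [[0, 0, 0], [0, 0, 0], [0, 0, 0], [0, 0, 0], [0, 0, 0], [0, 0, 0], [0, 0, 0], [0, 0, 0], [0, 0, 0], [0, 0, 0], [0, 0, 0], [0, 0, 0]], "grip": [0, 0, 0, 0, 0, 0, 0, 0, 0, 0, 0, 0]}}

```text
t: 9.03
tcp_pos: [512.7, 76.1, 42.8]
eef_rot: [-3.141, 0.0, 1.266]
force: [0.1, -4.3, 1.9]
opening: 0.3
```

>>> {"method": "move_arm", "body": {"xyz": [[0.001, 0, 0], [0.001, 0, 0], [0, 0, 0]], "dr": [[0, 0, 0], [0, 0, 0], [0, 0, 0]], "grip": [0, 0, 0]}}

```text
t: 9.28
tcp_pos: [513.4, 78.1, 42.8]
eef_rot: [-3.141, 0.0, 1.265]
force: [0.2, -3.8, 0.1]
opening: 0.5
```

Run:
```python
from h import *
where()
```

```text
t 9.28 stand [-53.7  21.1  42.8] rot [-3.1415e+00  2.0000e-04  1.2655e+00] F stand [ 1.3 -3.6  0.1] open 0.5
```

>>> {"method": "move_arm", "body": {"xyz": [[0.001, 0, 0], [0.001, 0, 0], [0, 0, 0]], "dr": [[0, 0, 0], [0, 0, 0], [0, 0, 0]], "grip": [0, 0, 0]}}

```text
t: 9.53
tcp_pos: [514.3, 80.6, 42.9]
eef_rot: [3.141, -0.001, 1.265]
force: [0.7, 0.3, -0.2]
opening: 0.4
```

Run:
```python
from h import *
where()
```

```text
t 9.53 stand [-53.6  23.7  42.9] rot [ 3.1414e+00 -7.0000e-04  1.2652e+00] F stand [ 0.6  0.5 -0.2] open 0.4
```

The force dropped, so the third click is in. I back off and look.

>>> {"method": "move_arm", "body": {"xyz": [[-0.005, 0, 0], [-0.01, 0, 0], [-0.01, 0, 0], [0, 0, 0], [0, 0, 0], [0, 0, 0]], "dr": [[0, 0, 0], [0, 0, 0], [0, 0, 0], [0, 0, 0], [0, 0, 0], [0, 0, 0]], "grip": [0, 0, 0, 0, 0, 0]}}

```text
t: 10.03
tcp_pos: [506.6, 55.9, 43.0]
eef_rot: [3.141, -0.0, 1.265]
force: [0.1, -0.6, -0.3]
opening: 0.8
```

>>> {"method": "move_arm", "body": {"xyz": [[0, 0, -0.02], [0, 0, -0.03], [0, 0, -0.03], [0, 0, -0.03], [0, 0, 0], [0, 0, 0]], "dr": [[0, 0, 0], [0, 0, 0], [0, 0, 0], [0, 0, 0], [0, 0, 0], [0, 0, 0]], "grip": [0, 0, 0, 0, 0, 0]}}

```text
t: 10.53
tcp_pos: [507.9, 56.5, 154.6]
eef_rot: [3.138, -0.002, 1.266]
force: [-0.9, 0.5, -0.2]
opening: 0.5
```

Run:
```python
from h import *
where((-75,145,160)); s=ctrl.state()
im=eyes.grab_frame('wrist'); cv2.imwrite('pics/w3.png',im[:280,140:440])
print('crop offset 140,0')
for j in(36,54,72): print(j,[wproj(s,W(-55+a,-5+j+b,z)).round(0).tolist() for a,b,z in((-11,-6,66),(11,-6,66),(11,6,66),(-11,6,66))])
print('dimples',[wproj(s,W(-79,y,14)).round(0).tolist() for y in(-5,13,31,49,67,85)])
for a in(0,.1,.2): print(a,wproj(s,W(-70*np.sin(.55-a),145,44+70*np.cos(.55-a))).round())
```

```text
t 10.53 stand [-52.4  -1.1 154.6] rot [ 3.1377e+00 -1.7000e-03  1.2657e+00] F stand [-1.   0.2 -0.2] open 0.5
tool shift [146.1 -22.5  -5.3]
crop offset 140,0
36 [[266.0, 186.0], [290.0, 186.0], [290.0, 173.0], [266.0, 173.0]]
54 [[266.0, 166.0], [290.0, 166.0], [290.0, 153.0], [266.0, 153.0]]
72 [[266.0, 146.0], [290.0, 146.0], [291.0, 132.0], [266.0, 132.0]]
dimples [[257.0, 203.0], [257.0, 187.0], [256.0, 171.0], [256.0, 154.0], [256.0, 137.0], [255.0, 119.0]]
0 [304.  25.]
0.1 [314.  24.]
0.2 [324.  23.]
```

View pics/w3.png

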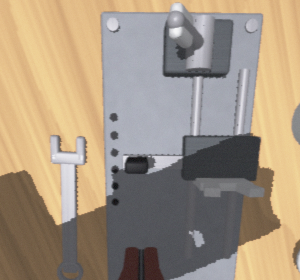

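Run:
```python
from h import *
s=ctrl.state(); im=eyes.grab_frame('wrist'); g=cv2.cvtColor(im,cv2.COLOR_BGR2GRAY)
print('lever col 278',g[145:185,278].tolist()); print('bar col 308',g[145:185,308].tolist())
for j in(36,54): print(j,[wproj(s,W(-20,-5+j+b,24)).round(0).tolist() for b in(-8,0,8)],[wproj(s,W(-55,-5+j+b,z)).round(1).tolist() for b,z in((-6,66),(6,66),(6,22))])
cv2.imwrite('pics/w3z.png',cv2.resize(im[90:220,230:350],None,fx=4,fy=4,interpolation=cv2.INTER_CUBIC))
```

```text
lever col 278 [175, 174, 176, 179, 179, 178, 178, 177, 171, 119, 181, 83, 30, 31, 28, 24, 36, 44, 59, 66, 63, 56, 58, 60, 54, 50, 40, 43, 64, 86, 86, 90, 87, 87, 87, 90, 88, 86, 85, 85]
bar col 308 [180, 176, 178, 175, 179, 175, 177, 177, 168, 116, 165, 206, 211, 208, 205, 205, 204, 207, 206, 205, 200, 190, 114, 86, 87, 85, 85, 89, 87, 87, 85, 88, 88, 88, 90, 88, 87, 86, 87, 85]
36 [[313.0, 179.0], [313.0, 172.0], [313.0, 164.0]] [[279.6, 185.2], [279.6, 172.3], [279.7, 165.7]]
54 [[313.0, 162.0], [314.0, 154.0], [314.0, 146.0]] [[279.6, 165.7], [279.6, 152.2], [279.7, 148.2]]
```

View pics/w3z.png

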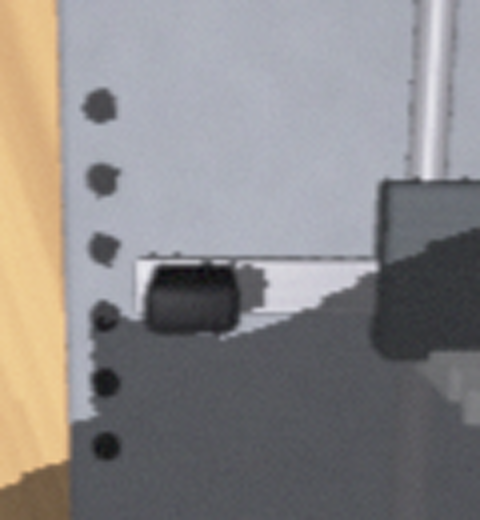

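The lever reads between dimples 2 and 3 (jaw ≈ 45 mm), which could mean it is still on the hump or that my measurement is biased. I'll calibrate the same measurement on the parked picture (w1) and the click-1 picture (w2).

Run:
```python
from h import *
def est(s,g,cb,ct,r0,r1):
    # bar: bright->dark edges at column cb; print columns
    print('lever',r0,g[r0:r1,ct].tolist()); print('bar',r0,g[r0:r1,cb].tolist())
s1=dict(tcp_pos=np.array([494.2,16.1,150.]),eef_rot=np.array([-3.1381,.0011,1.2652]))
g1=cv2.cvtColor(cv2.imread('pics/w1.png'),cv2.COLOR_BGR2GRAY)
est(s1,g1,308,278,150,185)
for n,s,rows in(('parked',s1,None),('now',ctrl.state(),None)):
    print(n,'row of z24 plane, y->row',[(y,wproj(s,W(-25,y,24))[1].round(1)) for y in(-5,3,13,31,39,49,57)],'z66',[(y,wproj(s,W(-55,y,66))[1].round(1)) for y in(-11,-5,1,31,37,43,49)])
s2=dict(tcp_pos=np.array([504.2,48.5,42.9]),eef_rot=np.array([3.1414,-.0003,1.2656]))
g2=cv2.cvtColor(cv2.imread('pics/w2.png'),cv2.COLOR_BGR2GRAY)
est(s2,g2,130,97,180,245)
print('w2 z24',[(y,wproj(s2,W(-25,y,24))[1].round(1)) for y in(5,13,21)],'z66',[(y,wproj(s2,W(-55,y,66))[1].round(1)) for y in(7,19)],'dimples',[wproj(s2,W(-79,y,14)).round(0).tolist() for y in(-5,13,31)])
```

```text
lever 150 [178, 177, 178, 175, 177, 177, 170, 114, 156, 83, 36, 18, 24, 31, 26, 37, 50, 59, 67, 68, 64, 54, 55, 54, 48, 44, 40, 65, 83, 88, 87, 91, 87, 86, 90]
bar 150 [176, 176, 177, 177, 180, 178, 172, 111, 141, 210, 212, 203, 126, 100, 96, 95, 92, 91, 91, 93, 93, 90, 88, 87, 86, 89, 89, 85, 87, 87, 86, 86, 89, 90, 86]
parked row of z24 plane, y->row [(-5, np.float64(166.0)), (3, np.float64(158.2)), (13, np.float64(148.2)), (31, np.float64(129.8)), (39, np.float64(121.4)), (49, np.float64(110.8)), (57, np.float64(102.1))] z66 [(-11, np.float64(179.1)), (-5, np.float64(172.5)), (1, np.float64(165.8)), (31, np.float64(131.0)), (37, np.float64(123.7)), (43, np.float64(116.4)), (49, np.float64(108.9))]
now row of z24 plane, y->row [(-5, np.float64(204.6)), (3, np.float64(197.5)), (13, np.float64(188.3)), (31, np.float64(171.4)), (39, np.float64(163.8)), (49, np.float64(154.0)), (57, np.float64(146.0))] z66 [(-11, np.float64(222.2)), (-5, np.float64(216.2)), (1, np.float64(210.1)), (31, np.float64(178.6)), (37, np.float64(172.0)), (43, np.float64(165.4)), (49, np.float64(158.6))]
lever 180 [197, 196, 196, 195, 195, 196, 193, 197, 196, 197, 197, 195, 197, 189, 117, 96, 94, 95, 98, 84, 42, 27, 27, 27, 22, 29, 32, 21, 30, 31, 34, 21, 21, 31, 26, 29, 28, 36, 24, 31, 29, 22, 35, 30, 38, 34, 23, 24, 30, 27, 21, 28, 32, 28, 30, 66, 92, 97, 95, 96, 96, 95, 98, 97, 96]
bar 180 [100, 97, 100, 99, 97, 96, 96, 98, 100, 96, 97, 97, 97, 97, 96, 96, 94, 93, 101, 105, 105, 102, 101, 100, 102, 99, 101, 104, 102, 103, 104, 100, 102, 101, 104, 102, 107, 98, 96, 97, 98, 98, 95, 94, 98, 98, 94, 96, 100, 94, 95, 98, 95, 95, 95, 98, 94, 96, 96, 98, 93, 94, 98, 95, 95]
w2 z24 [(5, np.float64(220.3)), (13, np.float64(209.6)), (21, np.float64(198.6))] z66 [(7, np.float64(239.5)), (19, np.float64(219.9))] dimples [[248.0, 229.0], [247.0, 206.0], [246.0, 182.0]]
```

Calibrated against the parked picture (bar edge +4.2 → +48.5, top edge -8.7 → +36.6), the jaw is at about 45 mm. It is balanced on the third hump and has not dropped into click 3, so it needs another 1–2 mm of push.

>>> {"method": "move_arm", "body": {"xyz": [[0, -0.001, 0.028], [0, 0, 0.028], [0, 0, 0.028], [0, 0, 0.027], [0, 0, 0], [0, 0, 0]], "dr": [[0, 0, 0], [0, 0, 0], [0, 0, 0], [0, 0, 0], [0, 0, 0], [0, 0, 0]], "grip": [0, 0, 0, 0, 0, 0]}}

```text
t: 11.13
tcp_pos: [503.4, 56.4, 39.8]
eef_rot: [-3.136, 0.002, 1.265]
force: [0.6, 0.8, -0.2]
opening: 0.6
```

>>> {"method": "move_arm", "body": {"xyz": [[0.006, 0, 0], [0.006, 0, 0], [0.004, 0, 0], [0.002, 0, 0], [0.002, 0, 0], [0.001, 0, 0], [0.001, 0, 0], [0, 0, 0], [0, 0, 0]], "dr": [[0, 0, 0], [0, 0, 0], [0, 0, 0], [0, 0, 0], [0, 0, 0], [0, 0, 0], [0, 0, 0], [0, 0, 0], [0, 0, 0]], "grip": [0, 0, 0, 0, 0, 0, 0, 0, 0]}}

```text
t: 11.88
tcp_pos: [512.1, 77.4, 41.9]
eef_rot: [-3.142, 0.0, 1.265]
force: [-0.4, 0.3, 0.8]
opening: 0.5
```

Run:
```python
from h import *
where((-53.6,24.5,43))
```

```text
t 11.88 stand [-54.7  20.1  41.9] rot [-3.1415e+00  1.0000e-04  1.2655e+00] F stand [-0.5  0.1  0.8] open 0.5
tool shift [ 4.4  1.1 -1.1]
```

>>> {"method": "move_arm", "body": {"xyz": [[0.001, 0, 0], [0.001, 0, 0], [0.001, 0, 0], [0.001, 0, 0], [0.0005, 0, 0], [0, 0, 0], [0, 0, 0]], "dr": [[0, 0, 0], [0, 0, 0], [0, 0, 0], [0, 0, 0], [0, 0, 0], [0, 0, 0], [0, 0, 0]], "grip": [0, 0, 0, 0, 0, 0, 0]}}

```text
t: 12.47
tcp_pos: [513.5, 81.8, 41.8]
eef_rot: [-3.142, 0.0, 1.266]
force: [0.3, 0.3, -0.2]
opening: 0.5
```

```bash
cat >> h.py <<'E'
def jaw():
    # jaw travel from lever's top -y edge (bias from parked picture: edge read -8.7)
    s=ctrl.state(); g=cv2.cvtColor(eyes.grab_frame('wrist'),cv2.COLOR_BGR2GRAY)
    ys=np.linspace(-20,110,261); uv=np.array([wproj(s,W(-55,y,66)) for y in ys]).astype(np.float32)
    f=cv2.remap(g,uv[:,0].reshape(-1,1),uv[:,1].reshape(-1,1),cv2.INTER_LINEAR).ravel()
    return ys,f
E
python3 - <<'E'
from h import *
where(); ys,f=jaw(); print([(y,v) for y,v in zip(ys[::4].tolist(),f[::4].tolist())][15:40])
E
```

```text
t 12.47 stand [-54.7  24.7  41.8] rot [-3.1415  0.      1.2656] F stand [ 0.1  0.4 -0.2] open 0.5
[(10.0, 65), (12.0, 66), (14.0, 63), (16.0, 64), (18.0, 64), (20.0, 65), (22.0, 64), (24.0, 62), (26.0, 64), (28.0, 63), (30.0, 65), (32.0, 65), (34.0, 65), (36.0, 75), (38.0, 97), (40.0, 97), (42.0, 99), (44.0, 101), (46.0, 50), (48.0, 27), (50.0, 28), (52.0, 30), (54.0, 33), (56.0, 30), (58.0, 32)]
```

The lever's -y edge now reads 45.8 against -8.7 when parked, so the jaw is at about 54.5 mm and in click 3. I back off, rise, and go to the lock side.

>>> {"method": "move_arm", "body": {"xyz": [[-0.003, 0, 0], [-0.006, 0, 0], [-0.006, 0, 0], [0, 0, -0.02], [0, 0, -0.03], [0, 0, -0.03], [0, 0, -0.03], [0, 0, 0], [0, 0, 0]], "dr": [[0, 0, 0], [0, 0, 0], [0, 0, 0], [0, 0, 0], [0, 0, 0], [0, 0, 0], [0, 0, 0], [0, 0, 0], [0, 0, 0]], "grip": [0, 0, 0, 0, 0, 0, 0, 0, 0]}}

```text
t: 13.27
tcp_pos: [510.1, 67.1, 153.5]
eef_rot: [3.138, -0.001, 1.265]
force: [0.1, -0.5, 0.1]
opening: 0.3
```

Run:
```python
from h import *
where((-75,145,150)); ys,f=jaw(); print([(y,v) for y,v in zip(ys[::3].tolist(),f[::3].tolist())][36:56])
```

```text
t 13.27 stand [-53.5   9.6 153.5] rot [ 3.1381e+00 -1.5000e-03  1.2650e+00] F stand [ 0.3 -0.5  0.1] open 0.3
tool shift [135.4 -21.5   3.6]
[(34.0, 87), (35.5, 88), (37.0, 88), (38.5, 87), (40.0, 86), (41.5, 88), (43.0, 86), (44.5, 85), (46.0, 44), (47.5, 45), (49.0, 52), (50.5, 60), (52.0, 60), (53.5, 62), (55.0, 47), (56.5, 30), (58.0, 23), (59.5, 26), (61.0, 79), (62.5, 130)]
```

>>> {"method": "move_arm", "body": {"xyz": [[0.0225, -0.004, 0], [0.0225, -0.004, 0], [0.0225, -0.004, 0], [0.0225, -0.004, 0], [0.0225, -0.004, 0], [0.0225, -0.002, 0], [0, 0, 0.02], [0, 0, 0.02], [0, 0, 0.018], [0, 0, 0], [0, 0, 0]], "dr": [[0, 0, 0], [0, 0, 0], [0, 0, 0], [0, 0, 0], [0, 0, 0], [0, 0, 0], [0, 0, 0], [0, 0, 0], [0, 0, 0], [0, 0, 0], [0, 0, 0]], "grip": [0, 0, 0, 0, 0, 0, 0, 0, 0, 0, 0]}}

```text
t: 14.23
tcp_pos: [526.9, 202.1, 91.8]
eef_rot: [-3.138, 0.003, 1.265]
force: [0.7, -0.7, 0.2]
opening: 0.7
```

>>> {"method": "move_arm", "body": {"xyz": [[0, 0.003, 0], [0, 0.003, 0], [0, 0.003, 0], [0, 0.003, 0], [0, 0.003, 0], [0, 0.003, 0], [0, 0.003, 0], [0, 0.003, 0], [0, 0, 0]], "dr": [[0, 0, 0], [0, 0, 0], [0, 0, 0], [0, 0, 0], [0, 0, 0], [0, 0, 0], [0, 0, 0], [0, 0, 0], [0, 0, 0]], "grip": [0, 0, 0, 0, 0, 0, 0, 0, 0]}}

```text
t: 14.98
tcp_pos: [552.2, 195.5, 94.0]
eef_rot: [3.141, -0.0, 1.265]
force: [1.2, 0.4, -0.0]
opening: 0.4
```

Run:
```python
from h import *
where((-30,145,92))
```

```text
t 14.98 stand [-52.1 144.7  94. ] rot [ 3.1412e+00 -3.0000e-04  1.2651e+00] F stand [ 1.   0.7 -0. ] open 0.4
tool shift [ 0.2 22.1  2. ]
```

>>> {"method": "move_arm", "body": {"xyz": [[0, 0.004, 0], [0, 0.004, 0], [0, 0.004, 0], [0, 0.004, 0], [0, 0.004, 0], [0, 0.004, 0], [0, 0.004, 0], [0, 0.004, 0], [0, 0.004, 0], [0, 0.004, 0], [0, 0.002, 0], [0, 0.002, 0]], "dr": [[0, 0, 0], [0, 0, 0], [0, 0, 0], [0, 0, 0], [0, 0, 0], [0, 0, 0], [0, 0, 0], [0, 0, 0], [0, 0, 0], [0, 0, 0], [0, 0, 0], [0, 0, 0]], "grip": [0, 0, 0, 0, 0, 0, 0, 0, 0, 0, 0, 0]}}

```text
t: 15.98
tcp_pos: [593.7, 182.3, 93.8]
eef_rot: [-3.142, 0.0, 1.265]
force: [-0.5, 0.2, -0.0]
opening: 0.4
```

>>> {"method": "move_arm", "body": {"xyz": [[0, 0.002, 0], [0, 0.002, 0], [0, 0.002, 0], [0, 0.002, 0], [0, 0, 0]], "dr": [[0, 0, 0], [0, 0, 0], [0, 0, 0], [0, 0, 0], [0, 0, 0]], "grip": [0, 0, 0, 0, 0]}}

```text
t: 16.4
tcp_pos: [601.5, 179.9, 93.9]
eef_rot: [3.141, -0.0, 1.265]
force: [-0.1, -0.4, -0.7]
opening: 0.9
```

Run:
```python
from h import *
where(); s=ctrl.state()
for n in('side',): 
    im=eyes.grab_frame(n); cv2.imwrite('pics/s2.png',cv2.resize(im[100:220,200:340],None,fx=4,fy=4,interpolation=cv2.INTER_CUBIC))
```

```text
t 16.4 stand [ -0.3 144.8  93.9] rot [ 3.1413e+00 -1.0000e-04  1.2654e+00] F stand [ 0.1 -0.4 -0.7] open 0.9
```

View pics/s2.png

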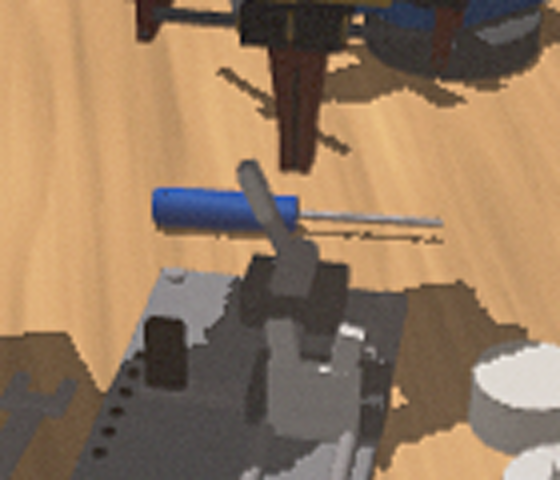

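The finger is over the pivot but the lock lever has not moved (tip at crop (247,165)), so it passed without contact. I'll triangulate the true tip and check the finger's projection.

Run:
```python
from h import *
s=ctrl.state()
print('TCP pred side',proj('side',s['tcp_pos']).round(1),'seen ~(273.7,142.5)')
def tri(rs):
    A=np.zeros((3,3));b=np.zeros(3)
    for o,d in rs: d=d/np.linalg.norm(d);P=np.eye(3)-d[:,None]*d;A+=P;b+=P@o
    X=np.linalg.solve(A,b); return X,[np.linalg.norm((np.eye(3)-np.outer(d,d)/(d@d))@(X-o)).round(1) for o,d in rs]
def wr(s,uv):
    a,b=wray(s,uv,100),wray(s,uv,0); return a,b-a
s3=dict(tcp_pos=np.array([507.9,56.5,154.6]),eef_rot=np.array([3.1377,-.0017,1.2657]))
ro=[ray('top',(189.8,209.8)),ray('side',(262,141.5)),wr(s3,(316,11))]
for k in([0,1],[0,2],[1,2],[0,1,2]):
    X,e=tri([ro[i] for i in k]); print(k,tostand(X).round(1),e)
im=eyes.grab_frame('wrist'); cv2.imwrite('pics/w4.png',im[:300,130:430])
print('wrist: tcp',wproj(s,s['tcp_pos']).round())
```

```text
TCP pred side [273.5 149. ] seen ~(273.7,142.5)
[0, 1] [-27.  143.6 111. ] [np.float64(0.1), np.float64(0.1)]
[0, 2] [-29.6 141.2 134.2] [np.float64(3.6), np.float64(3.6)]
[1, 2] [-28.8 153.  105.5] [np.float64(0.1), np.float64(0.1)]
[0, 1, 2] [-28.  147.9 108.8] [np.float64(3.9), np.float64(0.4), np.float64(4.1)]
wrist: tcp [281. 250.]
```

View pics/w4.png

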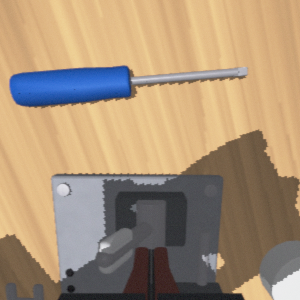

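Run:
```python
from h import *
s=ctrl.state(); print(s['tcp_pos'].round(1),s['eef_rot'].round(4))
for uv in((185,175),(352,175)): print('plate +y corners on z14',tostand(wray(s,uv,14)).round(1))
for uv in((249,192),(317,192)): print('block top +y edge z54',tostand(wray(s,uv,54)).round(1))
print('lock tip pred now wrist crop',[ (wproj(s,W(-70*np.sin(.55-a),145,44+70*np.cos(.55-a)))-[130,0]).round().tolist() for a in(0,.12,.2,.5)])
for p in((-30,123,54),(30,123,54),(-30,167,54),(30,167,54),(0,145,44)): print(p,'side crop',((proj('side',W(*p))-[200,100])*4).round(),'wrist crop',(wproj(s,W(*p))-[130,0]).round())
im=eyes.grab_frame('wrist'); cv2.imwrite('pics/w5.png',cv2.resize(im[160:300,170:340],None,fx=4,fy=4,interpolation=cv2.INTER_CUBIC))
```

```text
[601.1 180.   93.9] [-3.1415  0.      1.2654]
plate +y corners on z14 [-86.3 181.9  14. ]
plate +y corners on z14 [ 62.1 182.   14. ]
block top +y edge z54 [-25.6 175.5  54. ]
block top +y edge z54 [ 26.6 175.5  54. ]
lock tip pred now wrist crop [[95.0, 256.0], [106.0, 259.0], [114.0, 260.0], [147.0, 263.0]]
(-30, 123, 54) side crop [236. 270.] wrist crop [116. 255.]
(30, 123, 54) side crop [339. 281.] wrist crop [189. 255.]
(-30, 167, 54) side crop [250. 230.] wrist crop [114. 203.]
(30, 167, 54) side crop [350. 241.] wrist crop [191. 203.]
(0, 145, 44) side crop [293. 269.] wrist crop [152. 225.]
```

View pics/w5.png

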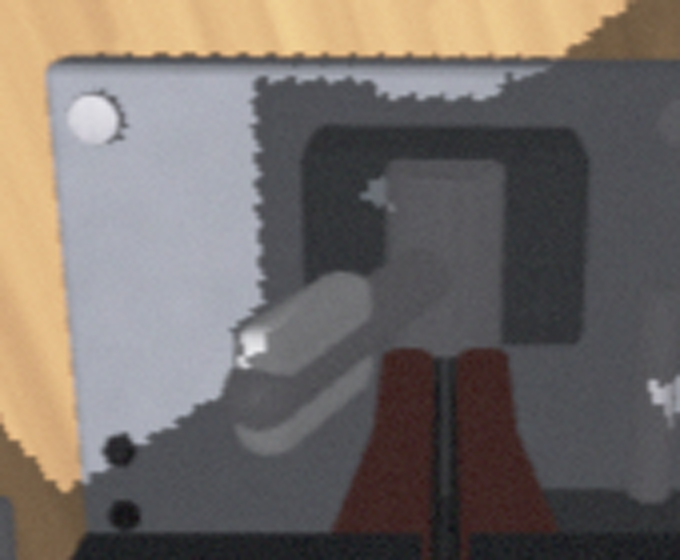

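The lever is where predicted (tip at crop (103,258), angle about 0.1). However, the side view shows the finger tip about 6 px higher than the reported TCP, so it may have gone over the top. I'll go back to the -x side and check the tip height in the side view.

>>> {"method": "move_arm", "body": {"xyz": [[0, 0, -0.02], [0, 0, -0.02], [0, -0.018, 0], [0, -0.018, 0], [0, -0.018, 0], [0, -0.018, 0], [0, 0, 0], [0, 0, 0]], "dr": [[0, 0, 0], [0, 0, 0], [0, 0, 0], [0, 0, 0], [0, 0, 0], [0, 0, 0], [0, 0, 0], [0, 0, 0]], "grip": [0, 0, 0, 0, 0, 0, 0, 0]}}

```text
t: 17.22
tcp_pos: [532.1, 201.9, 134.1]
eef_rot: [3.141, -0.0, 1.267]
force: [0.1, -0.6, 0.3]
opening: 0.9
```

```bash
cat >> h.py <<'E'
def sidetip():
    s=ctrl.state(); im=eyes.grab_frame('side'); b,g,r=[im[...,i].astype(int) for i in range(3)]
    p=proj('side',s['tcp_pos']); u,v=p.round().astype(int)
    m=((r>g*1.35)&(r<130)&(r>25)&(b<70)); y0=max(v-45,0); sub=m[y0:v+15,u-14:u+15]
    rows=np.where(sub.sum(1)>=3)[0]+y0; lo=rows.max(); cols=np.where(m[lo-1,u-14:u+15])[0]+u-14
    print('pred',p.round(1),'seen bottom row',lo,'cols',cols.min(),cols.max())
    return im
E
python3 - <<'E'
from h import *
where((-70,145,72)); im=sidetip(); cv2.imwrite('pics/s3.png',im[80:220,200:340])
s=ctrl.state()
for dz in(0,10,20): print(dz,proj('side',s['tcp_pos']+[0,0,dz]).round(1))
E
```

```text
t 17.22 stand [-73.1 144.8 134.1] rot [ 3.1414 -0.      1.2667] F stand [ 0.3 -0.5  0.3] open 0.9
tool shift [ 0.2  3.1 62.1]
pred [241.8 130.1] seen bottom row 123 cols 237 244
0 [242.2 130.1]
10 [242. 126.]
20 [241.9 121.9]
```

The side view puts the physical tip about 17 mm above the reported TCP, which explains the miss over the 109 mm tip. I go down to TCP z ≈ 72, which still clears the 54 mm block.

>>> {"method": "move_arm", "body": {"xyz": [[0, 0, 0.02], [0, 0, 0.02], [0, 0, 0.022], [0, 0, 0], [0, 0, 0], [0, 0.004, 0], [0, 0.004, 0], [0, 0.004, 0], [0, 0.004, 0], [0, 0.004, 0]], "dr": [[0, 0, 0], [0, 0, 0], [0, 0, 0], [0, 0, 0], [0, 0, 0], [0, 0, 0], [0, 0, 0], [0, 0, 0], [0, 0, 0], [0, 0, 0]], "grip": [0, 0, 0, 0, 0, 0, 0, 0, 0, 0]}}

```text
t: 18.1
tcp_pos: [552.5, 195.6, 72.6]
eef_rot: [3.141, -0.001, 1.265]
force: [0.0, 0.3, -0.9]
opening: 0.8
```

>>> {"method": "move_arm", "body": {"xyz": [[0, 0.003, 0], [0, 0.003, 0], [0, 0.003, 0], [0, 0.003, 0], [0, 0.003, 0], [0, 0.003, 0], [0, 0.003, 0], [0, 0.003, 0]], "dr": [[0, 0, 0], [0, 0, 0], [0, 0, 0], [0, 0, 0], [0, 0, 0], [0, 0, 0], [0, 0, 0], [0, 0, 0]], "grip": [0, 0, 0, 0, 0, 0, 0, 0]}}

```text
t: 18.77
tcp_pos: [574.7, 188.4, 71.9]
eef_rot: [-3.142, 0.0, 1.266]
force: [-2.1, 0.6, 1.2]
opening: 0.4
```

Run:
```python
from h import *
where(); im=sidetip(); cv2.imwrite('pics/s4.png',cv2.resize(im[100:220,200:340],None,fx=4,fy=4,interpolation=cv2.INTER_CUBIC))
```

```text
t 18.77 stand [-28.4 144.7  71.9] rot [-3.1416  0.      1.2656] F stand [-2.2 -0.1  1.2] open 0.4
pred [261.4 156. ] seen bottom row 149 cols 258 264
```

View pics/s4.png

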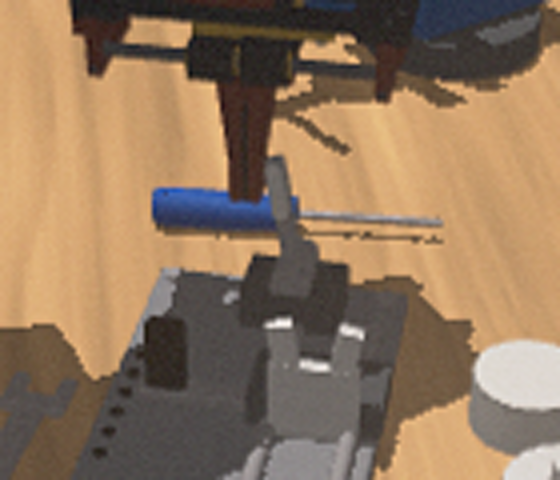

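The finger is now pushing: the lever tip has moved to crop (277,160) at about 2 N. I continue.

>>> {"method": "move_arm", "body": {"xyz": [[0, 0.003, 0], [0, 0.003, 0], [0, 0.003, 0], [0, 0.003, 0], [0, 0.003, 0], [0, 0.003, 0], [0, 0.003, 0], [0, 0.003, 0], [0, 0.003, 0], [0, 0.003, 0], [0, 0.003, 0], [0, 0.002, 0]], "dr": [[0, 0, 0], [0, 0, 0], [0, 0, 0], [0, 0, 0], [0, 0, 0], [0, 0, 0], [0, 0, 0], [0, 0, 0], [0, 0, 0], [0, 0, 0], [0, 0, 0], [0, 0, 0]], "grip": [0, 0, 0, 0, 0, 0, 0, 0, 0, 0, 0, 0]}}

```text
t: 19.82
tcp_pos: [608.1, 177.7, 71.7]
eef_rot: [-3.141, 0.0, 1.265]
force: [-1.6, 0.3, -0.9]
opening: 0.8
```

>>> {"method": "move_arm", "body": {"xyz": [[0, 0.0015, 0], [0, 0.0015, 0], [0, 0, 0]], "dr": [[0, 0, 0], [0, 0, 0], [0, 0, 0]], "grip": [0, 0, 0]}}

```text
t: 20.07
tcp_pos: [611.0, 176.9, 71.9]
eef_rot: [3.141, -0.0, 1.265]
force: [-1.0, -0.3, 0.7]
opening: 0.5
```

Run:
```python
from h import *
where()
```

```text
t 20.07 stand [  9.7 144.8  71.9] rot [ 3.1412e+00 -1.0000e-04  1.2654e+00] F stand [-0.9 -0.6  0.7] open 0.5
```

Continuing in small steps until the stop's force shows.

>>> {"method": "move_arm", "body": {"xyz": [[0, 0.0015, 0], [0, 0.0015, 0], [0, 0, 0]], "dr": [[0, 0, 0], [0, 0, 0], [0, 0, 0]], "grip": [0, 0, 0]}}

```text
t: 20.32
tcp_pos: [613.8, 176.1, 72.0]
eef_rot: [3.141, -0.0, 1.265]
force: [-1.1, 0.3, 0.7]
opening: 0.5
```

>>> {"method": "move_arm", "body": {"xyz": [[0, 0.001, 0], [0, 0.001, 0], [0, 0, 0]], "dr": [[0, 0, 0], [0, 0, 0], [0, 0, 0]], "grip": [0, 0, 0]}}

```text
t: 20.57
tcp_pos: [615.6, 175.5, 71.9]
eef_rot: [3.141, -0.0, 1.265]
force: [-1.4, -1.1, 0.1]
opening: 0.4
```

Run:
```python
from h import *
where(); s=ctrl.state(); im=sidetip(); cv2.imwrite('pics/s5.png',cv2.resize(im[100:220,200:340],None,fx=4,fy=4,interpolation=cv2.INTER_CUBIC))
for a in(.7,.8,.9,1.,1.1): print(a,((proj('side',W(-70*np.sin(.55-a),145,44+70*np.cos(.55-a)))-[200,100])*4).round())
```

```text
t 20.57 stand [ 14.5 144.7  71.9] rot [ 3.1414e+00 -1.0000e-04  1.2654e+00] F stand [-1.  -1.5  0.1] open 0.4
pred [279.7 157.9] seen bottom row 151 cols 276 283
0.7 [314. 168.]
0.8 [326. 171.]
0.9 [338. 176.]
1.0 [349. 181.]
1.1 [359. 187.]
```

I'm out of viewable pictures, so I go on by force and numeric image measurements.

>>> {"method": "move_arm", "body": {"xyz": [[0, 0.001, 0], [0, 0.001, 0], [0, 0, 0]], "dr": [[0, 0, 0], [0, 0, 0], [0, 0, 0]], "grip": [0, 0, 0]}}

```text
t: 20.87
tcp_pos: [616.6, 175.0, 71.7]
eef_rot: [-3.14, 0.0, 1.265]
force: [-4.3, 2.0, 1.4]
opening: 0.6
```

>>> {"method": "move_arm", "body": {"xyz": [[0, 0.001, 0], [0, 0.001, 0], [0, 0, 0]], "dr": [[0, 0, 0], [0, 0, 0], [0, 0, 0]], "grip": [0, 0, 0]}}

```text
t: 21.12
tcp_pos: [616.9, 174.9, 71.5]
eef_rot: [-3.137, 0.001, 1.265]
force: [-9.6, 6.1, 3.9]
opening: 0.4
```

Run:
```python
from h import *
where(); im=eyes.grab_frame('side'); cv2.imwrite('pics/s6.png',im)
a=cv2.imread('pics/side0.png'); 
# coarse text view: lever candidates = grey (low sat) pixels in region above block, not in the earlier picture
hsv=cv2.cvtColor(im,cv2.COLOR_BGR2HSV)
for r in range(134,172,2): print(r,' '.join('%3d/%3d'%(hsv[r,c,1],hsv[r,c,2]) for c in range(268,300,2)))
```

```text
t 21.12 stand [ 15.9 144.6  71.5] rot [-3.1369e+00  1.1000e-03  1.2652e+00] F stand [-11.    2.9   3.9] open 0.4
134 117/214 119/213 118/217 118/219 103/ 57 131/ 68 119/ 60 119/ 75 106/ 72 126/ 77 118/204 115/219 115/223 113/227 111/229 115/222
136 115/216 116/214 120/214 119/218 125/ 94 122/ 69  87/ 56 138/ 74 108/ 73 106/ 87 121/201 118/218 113/219 115/223 109/231 114/225
138 118/217 116/215 120/215 115/219 114/137 115/ 71  97/ 55 126/ 73 136/ 71 112/112 117/199 121/210 115/219 111/222 112/227 113/228
140 120/214 116/216 121/213 119/216 117/142 105/ 73  92/ 58 113/ 72 126/ 69 113/149 113/200 121/203 112/221 115/221 115/223 112/228
142 114/217 119/213 115/217 120/215 118/220 113/ 68  89/ 57 120/ 72 122/ 69 118/183 118/203 116/197 118/217 114/221 114/219 117/224
144 115/220 118/216 121/217 118/214 119/206 113/ 72  68/ 60 103/ 74 106/ 70 119/182 111/189  58/119 118/208 119/218 115/220 118/221
146 116/222 119/216 116/217 119/214 120/176 126/ 67 100/ 56 108/ 73 109/ 70 114/164  30/ 92  23/ 90  69/111 117/220 118/219 114/219
148  66/166  89/207  91/204 117/210 124/177 117/ 74  75/ 58 122
[... 820 characters left out ...]
 118/208 111/211 120/204 119/219 115/226
162 115/222  49/104  29/ 79  27/ 84  29/ 87  21/ 87  66/112 118/221 117/213 118/209 120/210 119/206 118/206 117/200 118/201 115/219
164  31/ 57  22/ 82  24/ 84  23/ 89  30/ 92  21/ 84 124/209 116/207 113/216 116/216 115/210 118/209 115/208 124/198 114/208 119/216
166  46/ 61  30/ 86  24/ 84  28/ 83  26/ 87  31/ 83  43/ 59  28/ 55  49/ 52  66/ 81 119/212 118/209 117/210 120/202 119/201 119/215
168  29/ 79  24/ 86  29/ 87  27/ 84  25/ 83  38/ 80  43/ 60  47/ 60  24/ 63  64/ 72 117/216 118/210 119/206 119/201 119/203 118/214
170  31/ 91  26/ 88  35/ 88  18/ 84  32/ 88  31/ 66  56/ 68  37/ 62  44/ 70  81/ 76 120/221 118/208 115/212 116/206 117/201 114/215
```

Force climbed to 11 N with the finger stalled, and the lever tip is at about (290.5,146) against a predicted (289.8,146.8) at 1.1 rad. It is at the stop, so I back off and rise clear.

>>> {"method": "move_arm", "body": {"xyz": [[0, -0.003, 0], [0, -0.008, 0], [0, -0.01, 0], [0, -0.01, 0], [0, 0, -0.03], [0, 0, -0.04], [0, 0, -0.04], [0, 0, -0.02], [0, 0, 0], [0, 0, 0], [0, 0, 0]], "dr": [[0, 0, 0], [0, 0, 0], [0, 0, 0], [0, 0, 0], [0, 0, 0], [0, 0, 0], [0, 0, 0], [0, 0, 0], [0, 0, 0], [0, 0, 0], [0, 0, 0]], "grip": [0, 0, 0, 0, 0, 0, 0, 0, 0, 0, 0]}}

```text
t: 22.08
tcp_pos: [588.5, 183.5, 200.8]
eef_rot: [-3.14, 0.001, 1.266]
force: [0.0, -0.5, -0.1]
opening: 0.6
```

>>> {"method": "move_arm", "body": {"xyz": [[-0.02, -0.02, 0], [-0.02, -0.02, 0], [-0.02, -0.02, 0], [-0.02, -0.02, 0], [-0.02, -0.02, 0], [0, 0, 0], [0, 0, 0], [0, 0, 0]], "dr": [[0, 0, 0], [0, 0, 0], [0, 0, 0], [0, 0, 0], [0, 0, 0], [0, 0, 0], [0, 0, 0], [0, 0, 0]], "grip": [0, 0, 0, 0, 0, 0, 0, 0]}}

```text
t: 22.75
tcp_pos: [464.5, 118.5, 201.2]
eef_rot: [-3.141, 0.0, 1.265]
force: [0.0, -0.1, 0.3]
opening: 0.3
```

Run:
```python
from h import *
where(); s=ctrl.state()
im=eyes.grab_frame('side'); hsv=cv2.cvtColor(im,cv2.COLOR_BGR2HSV); a=cv2.imread('pics/s6.png')
# lock lever: grey pixels right of/above block
m=((hsv[...,1]<60)&(hsv[...,2]<135)); m[:140]=0; m[163:]=0; m[:,:262]=0; m[:,300:]=0
for r in range(141,163,2): print(r,np.where(m[r])[0].tolist())
ys,f=jaw(); print('jaw prof',[(y,v) for y,v in zip(ys[::3].tolist(),f[::3].tolist())][34:58])
# loose parts: side view difference against the start
d=cv2.absdiff(cv2.GaussianBlur(cv2.imread('pics/side0.png'),(3,3),0),cv2.GaussianBlur(im,(3,3),0)).max(2)
for n,b in dict(spacer=(205,245,40,25),sealant=(258,250,45,85),sprocket=(164,287,56,46),hub=(322,208,38,56),grease=(315,184,35,30),wrench=(175,190,46,60),driver=(236,145,78,17)).items():
    x,y,w,h=b; print(n,(d[y:y+h,x:x+w]>60).mean().round(3))
```

```text
t 22.75 stand [-112.4   44.9  201.2] rot [-3.1411e+00  2.0000e-04  1.2653e+00] F stand [ 0.  -0.1  0.3] open 0.3
141 []
143 []
145 []
147 [291]
149 [274, 289]
151 [287, 288, 289]
153 [274, 286, 287, 288]
155 [284, 285, 286, 298, 299]
157 [262, 263, 264, 265, 266, 267, 268, 269, 270, 271, 273, 279, 280, 281, 282, 283, 284]
159 [278, 279, 280, 281, 282]
161 [276, 277, 278, 279, 280]
jaw prof [(31.0, 82), (32.5, 82), (34.0, 82), (35.5, 84), (37.0, 84), (38.5, 83), (40.0, 83), (41.5, 85), (43.0, 83), (44.5, 77), (46.0, 41), (47.5, 22), (49.0, 27), (50.5, 23), (52.0, 27), (53.5, 29), (55.0, 26), (56.5, 25), (58.0, 25), (59.5, 24), (61.0, 21), (62.5, 27), (64.0, 51), (65.5, 79)]
spacer 0.001
sealant 0.0
sprocket 0.0
hub 0.0
grease 0.0
wrench 0.546
driver 0.051
```

The jaw is at about 54 mm and the lock at its stop. The wrench region differs, probably arm shadow or occlusion. I'll check it against the earlier side frame, after moving away from it.

>>> {"method": "move_arm", "body": {"xyz": [[0.03, -0.02, 0], [0.03, -0.02, 0], [0.03, -0.02, 0], [0.03, -0.02, 0], [0.03, -0.02, 0], [0.03, -0.02, 0], [0.03, -0.02, 0], [0.03, -0.02, 0], [0.03, -0.02, 0], [0.03, -0.02, 0], [0, 0, 0], [0, 0, 0]], "dr": [[0, 0, 0], [0, 0, 0], [0, 0, 0], [0, 0, 0], [0, 0, 0], [0, 0, 0], [0, 0, 0], [0, 0, 0], [0, 0, 0], [0, 0, 0], [0, 0, 0], [0, 0, 0]], "grip": [0, 0, 0, 0, 0, 0, 0, 0, 0, 0, 0, 0]}}

```text
t: 23.85
tcp_pos: [363.1, 466.5, 201.0]
eef_rot: [-3.142, 0.001, 1.269]
force: [0.8, -0.2, 0.2]
opening: 0.8
```

Run:
```python
from h import *
where()
def wr(im):
    hsv=cv2.cvtColor(im,cv2.COLOR_BGR2HSV); m=(hsv[...,1]<70).astype(np.uint8); k=np.zeros_like(m); k[245:295,205:285]=1
    m&=k; n,l,st,c=cv2.connectedComponentsWithStats(m); return [(st[i].tolist(),c[i].round(1).tolist()) for i in range(1,n) if st[i,4]>60]
t=eyes.grab_frame('top'); t0=cv2.imread('pics/top0.png')
print(wr(t0));print(wr(t))
d=cv2.absdiff(cv2.GaussianBlur(t0,(3,3),0),cv2.GaussianBlur(t,(3,3),0)).max(2)
for n,(x,y,w,h) in dict(wrench=(210,250,72,38),driver=(143,160,28,75),lever=(235,225,30,25)).items(): print(n,(d[y:y+h,x:x+w]>60).mean().round(3))
```

```text
t 23.85 stand [-314.   346.2  201. ] rot [-3.1415e+00  5.0000e-04  1.2688e+00] F stand [0.8 0.1 0.2] open 0.8
[([221, 245, 64, 20, 665], [262.8, 251.3]), ([213, 253, 67, 34, 528], [245.1, 270.0])]
[([221, 245, 64, 20, 665], [262.8, 251.3]), ([213, 253, 67, 34, 530], [245.2, 270.1])]
wrench 0.005
driver 0.0
lever 0.068
```

The wrench and driver haven't moved, and the robot is clear. Handing in.

Run:
```python
from h import *
workorder.job_done(); print(ctrl.state()['t'])
```

```text
the job is handed in; nothing more can be done
the job is handed in; nothing more can be done
```

I pushed the thumb lever with the shut fingertips through clicks 1, 2 and 3, then pushed the locking lever over to its stop, and handed the job in at about 24 s. No verdict was reported.

**Last checks**
- **Jaw:** at about 54 mm by the wrist camera, calibrated against the parked picture, so it rests in the third click. Measured push forces on the thumb lever stayed at or below about 5 N.
- **Lock:** the lever tip is at about (291,146) in the side view, against a predicted (289.8,146.8) at the 1.1 rad stop. The push reached 11 N at the stop.
- **Loose parts:** none moved in the side and top view comparisons. The side view first flagged the wrench because the arm or its shadow was over it; the top view showed it in place, to within 0.1 px.
- **Robot:** clear of everything at hand-in.

**What went wrong and was mended**
- **Third click:** on the first try the jaw was left balanced on the hump at about 45 mm. The wrist picture showed this, and a second push of about 1 mm further seated it.
- **Locking lever:** the first pass went over its tip without touching it. In the side view the fingertips sit about 17 mm higher than the reported TCP, although the wrist view did not show this. I repeated the push about 22 mm lower, and it worked.
- **Pictures:** I reached the limit of 12 viewed pictures before the end, so the final lock and jaw checks are from pixel values, not from looking at a picture.

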